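# Sort the wire spools into their racks

### The arm

A 7-joint arm with a two-finger parallel gripper is mounted at the origin on a cart in front of the work surface, level with it; the furniture and walls round the work are solid. World frame = base frame: x ahead of the robot, y to its left, z up, the work surface at z = 0. Lengths are in m, angles in rad, forces in N, time in s.
With the tool pointing down it reaches from about 0.4 to 0.875 m from the base axis. Payload 19.3 kg.
Tool frame: the origin (TCP) lies at the very end of the fingers, on their centre line; the grasp point (between the pads) lies 19 mm behind it; z points along the fingers, y is the line along which they close (so a half turn about z gives the same grasp; the last joint's range is limited). The gripper opens to 85 mm and grips with 20 to 120 N. Pads are 22 mm wide; open, the fingers measure 114 mm over their backs; the gripper's body (76 mm by 85 mm) begins 54 mm behind the grasp point. The pads swing forward as they close: fully open they stand 13 mm farther back than shut.
Start: joints at [-1.175, 0.521, -0.036, 1.599, 0.021, 1.021, -0.113], TCP at [0.281, 0.558, 0.231] pointing down, gripper open.
Joint ranges: [-2.91, 2.91], [-0.3, 2.13], [-1.5, 1.42], [0.17, 2.43], [-1.26, 4.41], [0.16, 1.93], [-2.52, 2.52]. Speed limits (rad/s): [1.89, 1.89, 2.39, 2.39, 3.01, 3.01, 3.01].

### API

Orientations are given as [roll, pitch, yaw] about the fixed x, y, z axes, in that order (R = Rz(yaw) Ry(pitch) Rx(roll)).
In Python, from workcell import bot gives the robot as it stands. The module is installed in compiled form; this text tells all that it offers.
- The arm moves only by the tool apply_moves, never from a script. Its arguments are lists of equal length, an entry for each row: "claw": the finger opening in m, from 0 to 0.0854; "xyz": the shift along the tool's x, y, z in m, a list of three; "twist": the turn, a rotation vector about the tool's x, y, z in rad, a list of three. A call has 1 to 20 rows; each row shifts and turns the commanded pose from where the row before left it, along the tool's axes as they then stand; what a row does not reach is not made up. A row lasts 1/10 s, in which the tool goes at most 50 mm and 8.59 degrees, less where a joint would pass 70% of its speed; a pose out of reach is approached as far as the arm can. A call with a gripper value outside its range is refused whole. The fingers move at their own pace and stop on an object; "force" is the grip in N (left out, the last holds). Time passes only in rows, so rows that do not move let the fingers close. It gives the time, the measured TCP pose, the force, the opening and the grip force at its end, in the units of the state.
- bot.observe(): the state, without advancing time (a new reading comes with each control period).
- bot.grab_frame(name): name is "side" or "top"; returns a dict with "img" (420x560x3 uint8, red, green, blue), "vfov" (degrees; the focal length in pixels is half the picture's height over the tangent of half this angle, whatever the lens; pixels are square), "cx", "cy" (the principal point, pixels), "view" (4x4, takes a point from world to camera coordinates). Camera axes: x right, y up, looking along -z (the intrinsics and any distortion apply to the point x, -y, -z); pixel columns grow to the right and rows downward; lengths in m; the calibration is good to about 2 mm. A picture is of the moment at which its call begins. There is no depth.
- bot.job_done(): hands the job in; it is judged then, once.
Trained networks look in the newest picture that a camera, given by its name, has taken for a name from the list of things; names that differ only in an ending like _2 or _b are one class to them, and where a whole thing is asked for, a point or a joint stands for the part that bears it (a point fixed in the world has none). Each returns a list of dicts, best first, with "score" (0 to 1); they miss things now and then, are a little off and sometimes report something else, mostly with a low value. They report only what shows in the picture. A call takes as long as a camera call. They do not tell look-alikes from the thing itself.
- bot.find_in(camera, query): "position" ([x, y, z] in m, in world coordinates, good to about 4 mm: the middle of the surface that is visible of it).
The state is a dict: "clock": time; "qpos": joint angles; "qd": joint speeds; "joint_efforts": joint torques, N m; "position": TCP position; "tool_rot": TCP orientation; "force": force on the tool from outside, world axes, zero at the start; "moment": the same for the moment, N m; "grip_width": finger opening in m; "finger_force": force on a finger pad.
Only numpy, scipy, OpenCV 4.12 (cv2) and the standard library are available. Lean on these libraries where they do the work, as an engineer would, in place of code of your own. Each camera call takes 0.05 s, during which the arm holds its last target. There are 200 camera calls.

### The job

Put the four wire spools away: stand each of the two copper spools (dark grey flanges) in a well of its own (either one) in the dark wooden rack, and each of the two brass spools (pale flanges) in a well of its own in the pale rack, upright and flat on the felt. Leave the red-lidded tin, the black loupe and the grey rubber block where they are.

Things in the scene. Friction and masses are not known exactly. Their poses are not given: they have to be found in the camera images.
- copper_spool_a: spool of copper wire, upright: two dark grey round flanges 48 mm across, each 4 mm thick, pinkish copper winding 42 mm across between them, 30 mm high, about 0.12 kg. From above it is a dark grey disc. Origin: centre of its underside, z up. To fingers it is a plain cylinder of the flanges' width; 15 to 20 N holds it. One of two alike.
- copper_spool_b: spool of copper wire, upright: two dark grey round flanges 48 mm across, each 4 mm thick, pinkish copper winding 42 mm across between them, 30 mm high, about 0.12 kg. From above it is a dark grey disc. Origin: centre of its underside, z up. To fingers it is a plain cylinder of the flanges' width; 15 to 20 N holds it. The other of the two.
- brass_spool_a: spool of brass wire, upright: two pale, nearly white round flanges 40 mm across, each about 5 mm thick, yellow brass winding about 36 mm across between them, 24 mm high, about 0.09 kg. From above it is a pale disc. Origin: centre of its underside, z up. To fingers it is a plain cylinder of the flanges' width; 15 to 20 N holds it. One of two alike.
- brass_spool_b: spool of brass wire, upright: two pale, nearly white round flanges 40 mm across, each about 5 mm thick, yellow brass winding about 36 mm across between them, 24 mm high, about 0.09 kg. From above it is a pale disc. Origin: centre of its underside, z up. To fingers it is a plain cylinder of the flanges' width; 15 to 20 N holds it. The other of the two.
- dark_rack: dark brown wooden spool rack for the copper wire, fixed to the bench: a flat board 84 (x) x 190 (y) x 14 mm high with two round wells 64 mm across and 6 mm deep (grey felt), centred at (0, +50 mm) and (0, -50 mm) in its own x, y; well floor 8 mm above the bench. Origin: centre of its underside; x across the board, y along it, z up. A tall tool chest 0.3 m wide stands between and behind the two racks: swing clear of it.
- pale_rack: pale wooden spool rack for the brass wire, fixed to the bench: a flat board 84 (x) x 190 (y) x 14 mm high with two round wells 56 mm across and 6 mm deep (grey felt), centred at (0, +50 mm) and (0, -50 mm) in its own x, y; well floor 8 mm above the bench. Origin: centre of its underside; x across the board, y along it, z up. A tall tool chest 0.3 m wide stands between and behind the two racks: swing clear of it.
- flat_tin: round flat tin with a red lid, 65 mm across, 24 mm high. Origin: centre of its underside. A bystander: not to be moved.
- loupe: black eyeglass loupe standing on its wide end, 33 mm across, 31 mm high. Origin: centre of its underside. A bystander: not to be moved.
- eraser_block: grey abrasive rubber block, 24 (x) x 52 (y) x 13 mm high. Origin: centre of its underside. A bystander: not to be moved.
Things that resemble listed ones, but are neither listed nor needed, are in the scene too. Leave any blue, green or purple look-alike of the copper_spool_b alone.

How it is judged:
At the end, for the whole second after the job is handed in: Copper spools in the wells of the dark rack, brass spools in those of the pale rack, one to a well: axis within 11 mm of the well centre along the rack's x and y, underside 5 to 11 mm above the rack's underside, tilt under 0.12 rad, at rest (under 20 mm/s) (x of copper_spool_a in the frame of dark_rack between -0.011 and 0.011 m and z of copper_spool_a in the frame of dark_rack between 0.005 and 0.011 m and (y of copper_spool_a in the frame of dark_rack between -0.061 and -0.039 m or y of copper_spool_a in the frame of dark_rack between 0.039 and 0.061 m) and angle between each of copper_spool_a, copper_spool_b, brass_spool_a, brass_spool_b's own z axis and vertical below 0.12 rad and linear speed of each of copper_spool_a, copper_spool_b, brass_spool_a, brass_spool_b below 0.02 m/s and x of copper_spool_b in the frame of dark_rack between -0.011 and 0.011 m and z of copper_spool_b in the frame of dark_rack between 0.005 and 0.011 m and (y of copper_spool_b in the frame of dark_rack between -0.061 and -0.039 m or y of copper_spool_b in the frame of dark_rack between 0.039 and 0.061 m) and x of brass_spool_a in the frame of pale_rack between -0.011 and 0.011 m and z of brass_spool_a in the frame of pale_rack between 0.005 and 0.011 m and (y of brass_spool_a in the frame of pale_rack between -0.061 and -0.039 m or y of brass_spool_a in the frame of pale_rack between 0.039 and 0.061 m) and x of brass_spool_b in the frame of pale_rack between -0.011 and 0.011 m and z of brass_spool_b in the frame of pale_rack between 0.005 and 0.011 m and (y of brass_spool_b in the frame of pale_rack between -0.061 and -0.039 m or y of brass_spool_b in the frame of pale_rack between 0.039 and 0.061 m)); the robot touches nothing.
It fails at once if the red-lidded tin is moved by more than 25 mm (distance of flat_tin from where it was at the start of the episode above 0.025 m).
It fails at once if the black loupe is moved by more than 25 mm (distance of loupe from where it was at the start of the episode above 0.025 m).
It fails at once if the grey rubber block is moved by more than 25 mm (distance of eraser_block from where it was at the start of the episode above 0.025 m).
It also fails if it takes over 115 s, if anything falls off the work surface, if the arm or the gripper's body presses on something with over 40 N, if the wrist force passes 120 N, or if a joint passes its speed limit or range.

## Working session

There is one attempt and no reset: what is moved stays moved. The work goes in short steps, Python scripts to look and compute and a tool call to move; the robot and the scene stay as the last step left them, time stands still between calls to the robot, and variables do not carry over. Pictures are saved under pics/ and viewed, at most 14 in all, crops included, and the job is handed in when it is done.

Besides the shell and the picture viewer there is one more tool, called after "Call:" as a command line: name --argument value ..., lists and objects as JSON in quotes. apply_moves: Moves the arm, as the interface text tells. Its arguments: {"type":"object","properties":{"claw":{"type":"array"},"xyz":{"type":"array"},"twist":{"type":"array"},"force":{"type":"number"}},"required":["claw","xyz","twist"]}

```bash
mkdir -p pics
cat > h.py <<'E'
import numpy as np, cv2
from workcell import bot
def snap(cam,fn):
    f=bot.grab_frame(cam); cv2.imwrite('pics/'+fn,f['img'][:,:,::-1]); return f
def ray(f,u,v):
    fl=f['img'].shape[0]/2/np.tan(np.radians(f['vfov']/2)); V=np.array(f['view'])
    d=np.array([(u-f['cx'])/fl,-(v-f['cy'])/fl,-1]); R=V[:3,:3]; 
    return -R.T@V[:3,3], R.T@d
def at(f,u,v,z):
    o,d=ray(f,u,v); return o+d*(z-o[2])/d[2]
def proj(f,p):
    fl=f['img'].shape[0]/2/np.tan(np.radians(f['vfov']/2)); V=np.array(f['view'])
    c=V[:3,:3]@np.array(p)+V[:3,3]; return np.array([f['cx']+fl*c[0]/-c[2], f['cy']-fl*c[1]/-c[2]])
E
python3 - <<'E'
from h import *
np.set_printoptions(precision=4,suppress=True)
f=snap('top','t0.png'); g=snap('side','s0.png')
for x in(f,g): print({k:v for k,v in x.items() if k!='img'})
for c,ff in(('top',f),('side',g)):
  for q in ['copper_spool_a','brass_spool_a','dark_rack','pale_rack','flat_tin','loupe','eraser_block']:
    for d in bot.find_in(c,q): print(c,q,np.array(d['position']),round(d['score'],2),proj(ff,d['position']).round())
s=bot.observe();print(s)
E
```

```text
{'vfov': 57.15398162077239, 'cx': 277.92838593233887, 'cy': 216.7769858087769, 'view': array([[ 0.0233, -0.9995,  0.0232, -0.0257],
       [ 0.9813,  0.0273,  0.1903, -0.4972],
       [-0.1909,  0.0184,  0.9814, -1.0081],
       [ 0.    ,  0.    ,  0.    ,  1.    ]])}
{'vfov': 53.64701003677234, 'cx': 280.8765613392353, 'cy': 207.96840106349, 'view': array([[ 0.7286, -0.6847, -0.0169, -0.3506],
       [ 0.5897,  0.6146,  0.524 , -0.3069],
       [-0.3484, -0.3918,  0.8515, -0.842 ],
       [ 0.    ,  0.    ,  0.    ,  1.    ]])}
top copper_spool_a [0.3946 0.2167 0.0263] 0.83 [193. 253.]
top copper_spool_a [ 0.5342 -0.1321  0.0287] 0.79 [320. 206.]
top copper_spool_a [ 0.4221 -0.2309  0.0359] 0.75 [357. 247.]
top copper_spool_a [0.561  0.1317 0.0297] 0.75 [227. 194.]
top copper_spool_a [ 0.5456 -0.042   0.0284] 0.67 [288. 202.]
top brass_spool_a [ 0.446  -0.0051  0.0241] 0.5 [274. 237.]
top brass_spool_a [0.4661 0.1056 0.0256] 0.49 [235. 228.]
top dark_rack [0.5676 0.3057 0.016 ] 0.63 [166. 192.]
top pale_rack [ 0.551  -0.2962  0.011 ] 0.83 [377. 204.]
top flat_tin [ 0.4134 -0.325   0
[... 723 characters left out ...]
0.39 [336. 298.]
side flat_tin [ 0.4108 -0.3329  0.0218] 0.85 [368. 336.]
side loupe [ 0.456  -0.103   0.0256] 0.49 [304. 247.]
side eraser_block [0.4149 0.3236 0.0193] 0.68 [179. 152.]
{'clock': 0.8, 'qpos': array([-1.1752,  0.5214, -0.0363,  1.5995,  0.0212,  1.0211, -0.1128]), 'qd': array([-0.0003, -0.0013, -0.0009,  0.0002, -0.0014,  0.0001,  0.    ]), 'joint_efforts': array([ -0.0003, -92.6765,   1.9778, -37.0255,   0.0181,   0.0017,
         0.    ]), 'position': array([0.2807, 0.5584, 0.2313]), 'tool_rot': array([ 3.1416, -0.    ,  2.6758]), 'force': array([-0.7993, -0.324 ,  0.1488]), 'moment': array([ 0.0371,  0.0243, -0.0239]), 'finger_force': 0.0, 'grip_width': 0.0856504960587055}
```

View pics/t0.png

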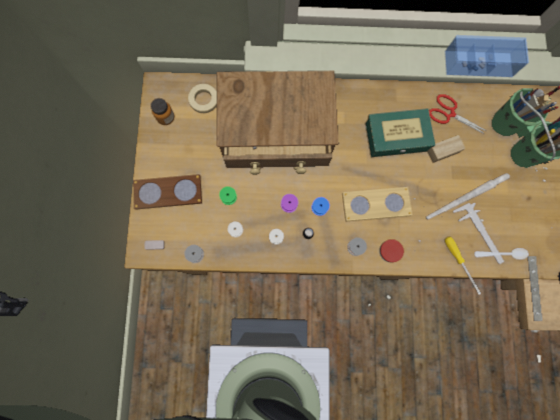

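View pics/s0.png

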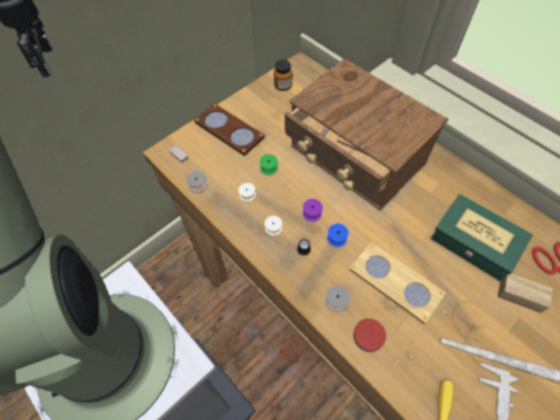

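The top view shows the copper spools at (193,254) and (358,246), the brass ones at (235,229) and (277,236), the dark-rack wells at (150,193) and (185,190), and the pale-rack wells at (361,205) and (395,203). Green (228,195), purple (289,203) and blue (321,206) are the decoys, and the loupe is at (308,233). Next I'll refine these positions by segmenting both views.

```bash
cat >> h.py <<'E'
def blob(f,p,z,R,kind):
    """centroid (world, at height z) of the blob nearest the projection of p; R metres window"""
    img=f['img'].astype(int); u,v=proj(f,[p[0],p[1],z]); s=np.linalg.norm(proj(f,[p[0],p[1]+R,z])-[u,v])
    mx,mn=img.max(2),img.min(2)
    m={'grey':(mx-mn<38)&(mx<190)&(img[:,:,2]>img[:,:,0]-8),'white':(mx-mn<40)&(mx>165)}[kind]
    yy,xx=np.mgrid[:m.shape[0],:m.shape[1]]; m&=(xx-u)**2+(yy-v)**2<(1.3*s)**2
    n,l,st,c=cv2.connectedComponentsWithStats(m.astype(np.uint8))
    k=1+np.argmax(st[1:,4]); cnt=max(cv2.findContours((l==k).astype(np.uint8),0,1)[0],key=len)
    h=cv2.convexHull(cnt); M=cv2.moments(h); c=np.array([M['m10'],M['m01']])/M['m00']
    return c.round(1), st[k][:4], at(f,*c,z)[:2].round(4)
E
python3 - <<'E'
from h import *
f=bot.grab_frame('top'); g=bot.grab_frame('side')
L=[('copA',.394,.213,.03,.028,'grey'),('copB',.42,-.235,.03,.028,'grey'),('brA',.465,.104,.024,.025,'white'),('brB',.445,-.008,.024,.025,'white')]
for (r,k) in (('dark',.008),('pale',.008)):
    for (u,v) in ([(150,193),(185,190)] if r=='dark' else [(361,205),(395,203)]):
        p=at(f,u,v,.008); L.append((r,p[0],p[1],.008,.034,'grey'))
for n,x,y,z,R,k in L:
    for nm,c in(('top',f),('side',g)): print(n,nm,*blob(c,(x,y),z,R,k))
o=[]
for nm,c in(('top',f),('side',g)):
    im=c['img'][:,:,::-1].copy()
    for n,x,y,z,R,k in L: cv2.circle(im,tuple(int(t) for t in blob(c,(x,y),z,R,k)[0].round()),1,(0,0,255),-1)
    y0,x0=(170,120) if nm=='top' else (95,140); o.append(cv2.resize(im[y0:y0+(100 if nm=='top' else 250),x0:x0+310],None,fx=2.5 if nm=='top' else 1.3,fy=2.5 if nm=='top' else 1.3,interpolation=0))
w=max(a.shape[1] for a in o); cv2.imwrite('pics/seg.png',np.vstack([cv2.copyMakeBorder(a,0,0,0,w-a.shape[1],0) for a in o])[:600])
E
```

```text
copA top [193.7 253.4] [185 246  18  16] [0.3931 0.2137]
copA side [195.9 178.6] [188 172  17  14] [0.3931 0.2159]
copB top [357.2 246.1] [349 238  17  17] [ 0.4249 -0.2339]
copB side [337.3 296.4] [327 287  21  20] [ 0.4237 -0.235 ]
brA top [235.  228.7] [228 221  15  16] [0.4652 0.105 ]
brA side [247.  191.8] [239 183  17  19] [0.4618 0.1007]
brB top [276.  236.3] [269 229  15  16] [ 0.447  -0.0094]
brB side [272.9 225.6] [265 216  17  21] [ 0.4433 -0.0137]
dark top [149.4 192.8] [139 183  22  21] [0.5649 0.3551]
dark side [215.4 119.3] [205 112  22  16] [0.5643 0.3581]
dark top [184.8 189.8] [174 180  22  21] [0.5768 0.2552]
dark side [241.9 136.2] [231 128  23  17] [0.5774 0.2583]
pale top [359.4 205. ] [351 197  18  17] [ 0.5465 -0.2473]
pale side [377.  266.8] [366 257  23  21] [ 0.5458 -0.2454]
pale top [393.9 202.2] [386 194  17  17] [ 0.5578 -0.3474]
pale side [416.4 294.6] [405 284  24  22] [ 0.5571 -0.3454]
```

View pics/seg.png

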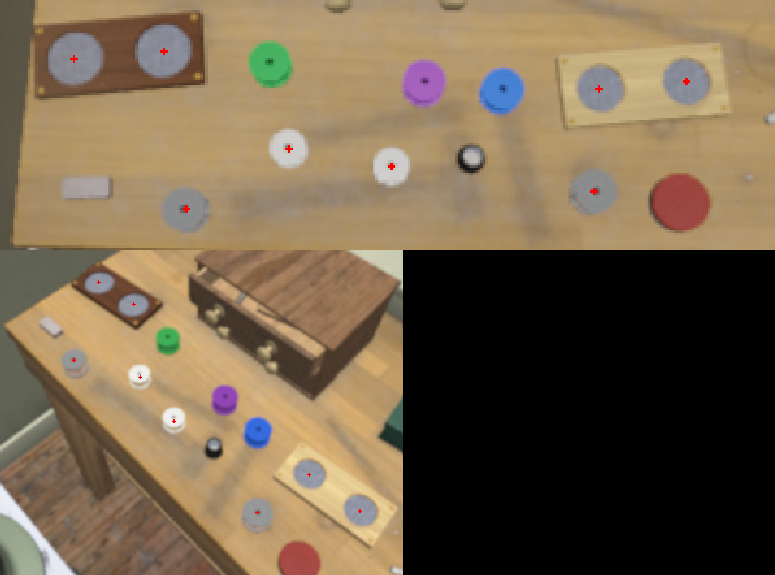

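Both cameras agree, and the wells are 100.6 and 100.8 mm apart where 100 is expected. First I'll turn the tool so it closes along world x; its axes are then (+y, +x, -z) in world.

Call:
apply_moves --claw '[0.07,0.07,0.07,0.07,0.07,0.07,0.07,0.07,0.07,0.07,0.07,0.07,0.07,0.07,0.07,0.07,0.07,0.07,0.07,0.07]' --xyz '[[0,0,0],[0,0,0],[0,0,0],[0,0,0],[0,0,0],[0,0,0],[0,0,0],[0,0,0],[-0.0287,0.0093,0.01],[-0.0287,0.0093,0.01],[-0.0287,0.0093,0.01],[-0.0287,0.0093,0.01],[-0.0287,0.0093,0.01],[-0.0287,0.0093,0.01],[-0.0287,0.0093,0.01],[-0.0287,0.0093,0.01],[-0.0287,0.0093,0.01],[-0.0287,0.0093,0.01],[-0.0287,0.0093,0.01],[-0.0287,0.0093,0.01]]' --twist '[[0,0,0.138],[0,0,0.138],[0,0,0.138],[0,0,0.138],[0,0,0.138],[0,0,0.138],[0,0,0.138],[0,0,0.138],[0,0,0],[0,0,0],[0,0,0],[0,0,0],[0,0,0],[0,0,0],[0,0,0],[0,0,0],[0,0,0],[0,0,0],[0,0,0],[0,0,0]]' --force 20

```text
clock: 2.9
position: [0.393, 0.2131, 0.1111]
tool_rot: [3.141, -0.0, 1.572]
force: [1.4, 0.4, 0.8]
grip_width: 0.0697
finger_force: 0.0
```

Call:
apply_moves --claw '[0.07,0.07,0.07,0.07,0.07,0.07,0.07,0.07,0.07,0.07,0.07,0.04,0.04,0.04,0.04,0.04,0.04,0.04]' --xyz '[[0.001,0,0.013],[0,0,0.013],[0,0,0.013],[0,0,0.013],[0,0,0.013],[0,0,0.013],[0,0,0.013],[0,0,0.006],[0,0,0.005],[0,0,0],[0,0,0],[0,0,0],[0,0,0],[0,0,0],[0,0,0],[0,0,0],[0,0,0],[0,0,0]]' --twist '[[0,0,0],[0,0,0],[0,0,0],[0,0,0],[0,0,0],[0,0,0],[0,0,0],[0,0,0],[0,0,0],[0,0,0],[0,0,0],[0,0,0],[0,0,0],[0,0,0],[0,0,0],[0,0,0],[0,0,0],[0,0,0]]' --force 20

```text
clock: 4.7
position: [0.3928, 0.2153, 0.0098]
tool_rot: [3.141, -0.0, 1.572]
force: [-0.5, -0.1, 8.1]
grip_width: 0.0474
finger_force: 19.4
```

Call:
apply_moves --claw '[0.04,0.04,0.04,0.04,0.04,0.04,0.04]' --xyz '[[0,0,-0.006],[0,0,-0.012],[0,0,-0.015],[0,0,-0.015],[0,0,-0.015],[0,0,-0.015],[0,0,-0.012]]' --twist '[[0,0,0],[0,0,0],[0,0,0],[0,0,0],[0,0,0],[0,0,0],[0,0,0]]'

```text
clock: 5.4
position: [0.3927, 0.2151, 0.101]
tool_rot: [3.141, -0.001, 1.572]
force: [0.5, -0.4, -1.8]
grip_width: 0.0475
finger_force: 21.4
```

Run:
```python
from h import *
s=bot.observe(); print(s['position'],s['force'],s['grip_width'],s['finger_force'],s['clock'])
f=snap('top','t1.png'); g=snap('side','s1.png')
o=[]
for c in(f,g):
    u,v=proj(c,s['position']).astype(int); a=c['img'][max(v-50,0):v+50,max(0,u-60):u+60,::-1]; o.append(cv2.resize(a,(480,400)) if 0 else cv2.resize(a,(390,325),interpolation=2))
cv2.imwrite('pics/c1.png',np.hstack(o))
```

```text
[0.39272161 0.21514797 0.10102809] [ 0.52000901 -0.39279896 -1.79435967] 0.04747992267159929 21.40658171440009 5.4
```

View pics/c1.png

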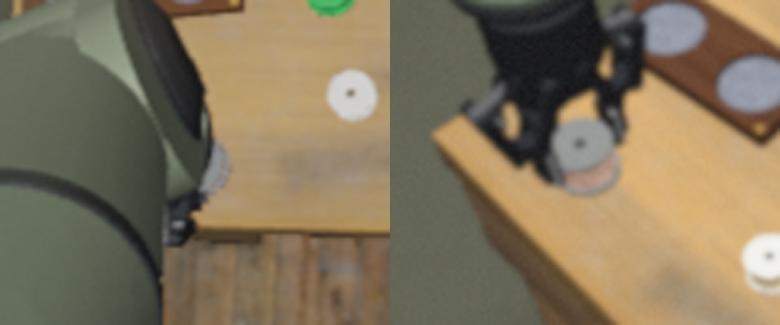

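The copper spool is held level. Now to the far dark well.

Call:
apply_moves --claw '[0.04,0.04,0.04,0.04,0.04,0.04,0.04,0.04,0.04,0.04,0.04,0.04,0.04,0.04,0.04,0.04,0.04]' --xyz '[[0.009,0.011,0],[0.0175,0.0215,0],[0.0175,0.0215,0],[0.0175,0.0215,0],[0.0175,0.0215,0],[0.0175,0.0215,0],[0.0175,0.0215,0],[0.0175,0.0215,0],[0.009,0.011,0],[0,0,0],[0,0,0.012],[0,0,0.015],[0,0,0.015],[0,0,0.015],[0,0,0.01],[0,0,0.006],[0,0,0]]' --twist '[[0,0,0],[0,0,0],[0,0,0],[0,0,0],[0,0,0],[0,0,0],[0,0,0],[0,0,0],[0,0,0],[0,0,0],[0,0,0],[0,0,0],[0,0,0],[0,0,0],[0,0,0],[0,0,0],[0,0,0]]'

```text
clock: 7.2
position: [0.5647, 0.3555, 0.0253]
tool_rot: [-3.141, 0.001, 1.572]
force: [-0.6, -0.4, -1.8]
grip_width: 0.0472
finger_force: 21.5
```

Run:
```python
from h import *
s=bot.observe(); print(s['position'],s['force'],s['grip_width'],s['finger_force'],s['clock'])
f=snap('top','t2.png'); g=snap('side','s2.png')
o=[]
for c in(f,g):
    u,v=proj(c,s['position']).astype(int); a=c['img'][max(v-50,0):v+50,max(0,u-60):u+60,::-1]; o.append(cv2.resize(a,(390,325),interpolation=2))
cv2.imwrite('pics/c2.png',np.hstack(o))
```

```text
[0.56469831 0.3554724  0.02534902] [-0.62763514 -0.35683871 -1.75514842] 0.047247588406365386 21.495073175174184 7.2
```

View pics/c2.png

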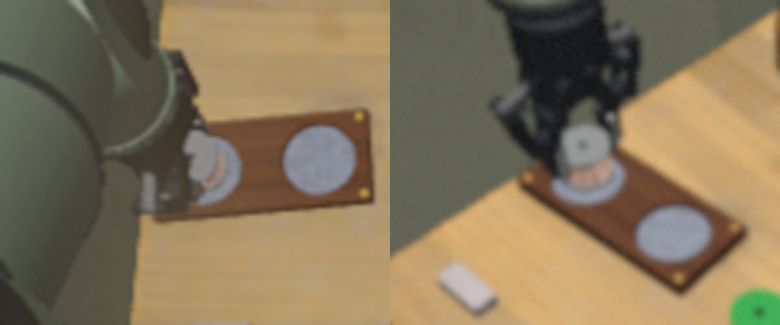

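Call:
apply_moves --claw '[0.04,0.04,0.04,0.04]' --xyz '[[0,0,0.003],[0,0,0.003],[0,0,0],[0,0,0]]' --twist '[[0,0,0],[0,0,0],[0,0,0],[0,0,0]]'

```text
clock: 7.7
position: [0.565, 0.3558, 0.0203]
tool_rot: [3.142, -0.0, 1.572]
force: [0.5, -0.0, -2.1]
grip_width: 0.0471
finger_force: 21.5
```

Call:
apply_moves --claw '[0.04,0.04,0.04,0.04]' --xyz '[[0,0,0.001],[0,0,0.001],[0,0,0],[0,0,0]]' --twist '[[0,0,0],[0,0,0],[0,0,0],[0,0,0]]'

```text
clock: 8.1
position: [0.565, 0.3557, 0.0183]
tool_rot: [-3.142, 0.0, 1.572]
force: [-0.2, -0.3, -1.5]
grip_width: 0.0471
finger_force: 21.5
```

Call:
apply_moves --claw '[0.04,0.04,0.065,0.065,0.065,0.065,0.065,0.065,0.065,0.065,0.065,0.065]' --xyz '[[0,0,0.001],[0,0,0],[0,0,0],[0,0,0],[0,0,0],[0,0,-0.005],[0,0,-0.015],[0,0,-0.02],[0,0,-0.02],[0,0,-0.02],[0,0,-0.02],[0,0,-0.01]]' --twist '[[0,0,0],[0,0,0],[0,0,0],[0,0,0],[0,0,0],[0,0,0],[0,0,0],[0,0,0],[0,0,0],[0,0,0],[0,0,0],[0,0,0]]'

```text
clock: 9.3
position: [0.5658, 0.3561, 0.1302]
tool_rot: [3.139, -0.002, 1.572]
force: [0.6, 0.6, -0.0]
grip_width: 0.065
finger_force: 0.0
```

Call:
apply_moves --claw '[0.07,0.07,0.07,0.07,0.07,0.07,0.07,0.07,0.07,0.07,0.07,0.07,0.07,0.07,0.07,0.07,0.07,0.07,0.07,0.07]' --xyz '[[-0.015,-0.005,0],[-0.03,-0.0075,0],[-0.0325,-0.0075,0],[-0.0325,-0.0075,0],[-0.0325,-0.0075,0],[-0.0325,-0.0075,0],[-0.0325,-0.0075,0],[-0.0325,-0.0075,0],[-0.0325,-0.0075,0],[-0.0325,-0.0075,0],[-0.0325,-0.0075,0],[-0.0325,-0.0075,0],[-0.0325,-0.0075,0],[-0.0325,-0.0075,0],[-0.0325,-0.0075,0],[-0.0325,-0.0075,0],[-0.0325,-0.0075,0],[-0.0325,-0.0075,0],[-0.025,-0.008,0],[0,0,0]]' --twist '[[0,0,0],[0,0,0],[0,0,0],[0,0,0],[0,0,0],[0,0,0],[0,0,0],[0,0,0],[0,0,0],[0,0,0],[0,0,0],[0,0,0],[0,0,0],[0,0,0],[0,0,0],[0,0,0],[0,0,0],[0,0,0],[0,0,0],[0,0,0]]'

```text
clock: 11.3
position: [0.4237, -0.2377, 0.1278]
tool_rot: [3.141, 0.001, 1.567]
force: [0.2, 1.1, 0.6]
grip_width: 0.0702
finger_force: 0.0
```

Run:
```python
from h import *
s=bot.observe(); print(s['position'],s['force'],s['grip_width'],s['qpos'],s['clock'])
f=snap('top','t3.png')
print(blob(f,(.565,.3555),.038,.028,'grey'))
```

```text
[ 0.42371355 -0.23769245  0.12775129] [0.18953334 1.08295077 0.60864319] 0.07016887793596857 [ 0.22296464  0.46900863  0.21586869  2.06214309 -0.16415344  0.6256162
  0.5457329 ] 11.3
(array([148.3, 192.2]), array([138, 183,  22,  21], dtype=int32), array([0.5592, 0.3485]))
```

View pics/t3.png

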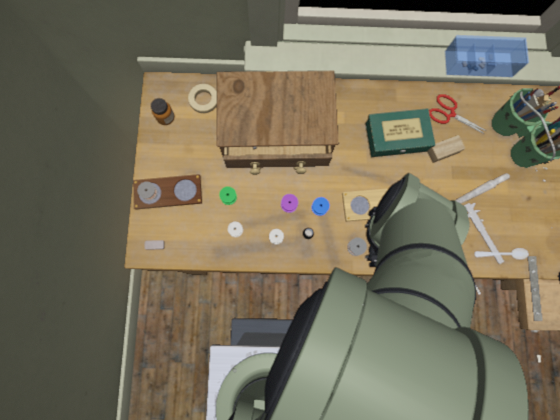

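The first spool sits in the far dark well, in the disc at about (149,192). Now the second copper spool.

Call:
apply_moves --claw '[0.07,0.07,0.07,0.07,0.07,0.07,0.07,0.07,0.07,0.07,0.07,0.04,0.04,0.04,0.04,0.04,0.04]' --xyz '[[0.003,0.0005,0],[0,0,0.015],[0,0,0.015],[0,0,0.015],[0,0,0.015],[0,0,0.015],[0,0,0.015],[0,0,0.013],[0,0,0.01],[0,0,0.005],[0,0,0],[0,0,0],[0,0,0],[0,0,0],[0,0,0],[0,0,0],[0,0,0]]' --twist '[[0,0,0],[0,0,0],[0,0,0],[0,0,0],[0,0,0],[0,0,0],[0,0,0],[0,0,0],[0,0,0],[0,0,0],[0,0,0],[0,0,0],[0,0,0],[0,0,0],[0,0,0],[0,0,0],[0,0,0]]'

```text
clock: 13.05
position: [0.4259, -0.2315, 0.0099]
tool_rot: [3.141, 0.0, 1.572]
force: [-0.6, 0.9, 7.1]
grip_width: 0.0469
finger_force: 20.5
```

Call:
apply_moves --claw '[0.04,0.04,0.04,0.04,0.04,0.04,0.04,0.04,0.04]' --xyz '[[0,0,-0.006],[0,0,-0.012],[0,0,-0.015],[0,0,-0.015],[0,0,-0.015],[0,0,-0.015],[0,0,-0.012],[0,0,0],[0,0,0]]' --twist '[[0,0,0],[0,0,0],[0,0,0],[0,0,0],[0,0,0],[0,0,0],[0,0,0],[0,0,0],[0,0,0]]'

```text
clock: 13.95
position: [0.4257, -0.2313, 0.0994]
tool_rot: [3.141, 0.0, 1.572]
force: [0.3, -0.3, -2.1]
grip_width: 0.0471
finger_force: 21.2
```

Call:
apply_moves --claw '[0.04,0.04,0.04,0.04,0.04,0.04,0.04,0.04,0.04,0.04,0.04,0.04,0.04,0.04,0.04,0.04,0.04,0.04,0.04]' --xyz '[[0.012,0.002,0],[0.024,0.003,0],[0.03,0.003,0],[0.03,0.003,0],[0.03,0.003,0],[0.03,0.003,0],[0.03,0.003,0],[0.03,0.003,0],[0.03,0.003,0],[0.03,0.003,0],[0.03,0.003,0],[0.03,0.003,0],[0.03,0.003,0],[0.03,0.003,0],[0.03,0.003,0],[0.03,0.003,0],[0.024,0.003,0],[0.01,0.001,0],[0,0,0]]' --twist '[[0,0,0],[0,0,0],[0,0,0],[0,0,0],[0,0,0],[0,0,0],[0,0,0],[0,0,0],[0,0,0],[0,0,0],[0,0,0],[0,0,0],[0,0,0],[0,0,0],[0,0,0],[0,0,0],[0,0,0],[0,0,0],[0,0,0]]'

```text
clock: 15.85
position: [0.4753, 0.2598, 0.0985]
tool_rot: [-3.141, 0.0, 1.574]
force: [-0.3, -1.6, -1.1]
grip_width: 0.0474
finger_force: 21.2
```

Call:
apply_moves --claw '[0.04,0.04,0.04,0.04,0.04,0.04,0.04,0.04,0.04,0.04,0.04,0.04,0.04,0.04,0.04]' --xyz '[[0,0.01,0],[0,0.02,0],[0,0.02,0],[0,0.02,0],[0,0.02,0],[0,0.0115,0],[-0.0005,0,0],[0,0,0.012],[0,0,0.015],[0,0,0.015],[0,0,0.015],[0,0,0.011],[0,0,0.006],[0,0,0.003],[0,0,0]]' --twist '[[0,0,0],[0,0,0],[0,0,0],[0,0,0],[0,0,0],[0,0,0],[0,0,0],[0,0,0],[0,0,0],[0,0,0],[0,0,0],[0,0,0],[0,0,0],[0,0,0],[0,0,0]]'

```text
clock: 17.35
position: [0.5776, 0.2582, 0.0221]
tool_rot: [-3.141, 0.0, 1.572]
force: [0.0, -0.1, -1.5]
grip_width: 0.0473
finger_force: 21.2
```

Run:
```python
from h import *
s=bot.observe(); print(s['position'],s['force'],s['grip_width'],s['finger_force'],s['clock'])
f=snap('top','t4.png'); g=snap('side','s4.png')
o=[]
for c in(f,g):
    u,v=proj(c,s['position']).astype(int); a=c['img'][max(v-50,0):v+50,max(0,u-60):u+60,::-1]; o.append(cv2.resize(a,(390,325),interpolation=2))
cv2.imwrite('pics/c4.png',np.hstack(o))
```

```text
[0.57759989 0.25819045 0.02210407] [ 0.00401923 -0.05189031 -1.50460433] 0.04726061822628199 21.204932236578315 17.35
```

View pics/c4.png

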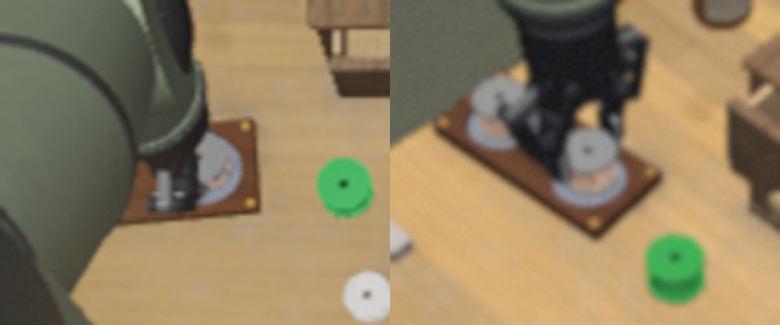

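The spool is over the well. I'll lower, release, and go to brass A at (0.465, 0.1045).

Call:
apply_moves --claw '[0.04,0.04,0.04,0.065,0.065,0.065,0.065,0.065,0.065,0.065,0.065,0.065,0.065]' --xyz '[[0,0,0.002],[0,0,0.002],[0,0,0],[0,0,0],[0,0,0],[0,0,0],[0,0,-0.005],[0,0,-0.015],[0,0,-0.02],[0,0,-0.02],[0,0,-0.02],[0,0,-0.01],[0,0,0]]' --twist '[[0,0,0],[0,0,0],[0,0,0],[0,0,0],[0,0,0],[0,0,0],[0,0,0],[0,0,0],[0,0,0],[0,0,0],[0,0,0],[0,0,0],[0,0,0]]'

```text
clock: 18.75
position: [0.5784, 0.2586, 0.1102]
tool_rot: [3.139, -0.001, 1.572]
force: [0.5, 0.0, 0.9]
grip_width: 0.0651
finger_force: 0.0
```

Call:
apply_moves --claw '[0.065,0.065,0.065,0.065,0.065,0.065,0.065,0.065,0.065,0.065]' --xyz '[[0,-0.015,0],[-0.01,-0.025,0],[-0.02,-0.025,0],[-0.025,-0.02,0],[-0.025,-0.015,0],[-0.025,-0.012,0],[-0.025,0,0],[-0.02,0,0],[-0.0035,0,0],[0,0,0]]' --twist '[[0,0,0],[0,0,0],[0,0,0],[0,0,0],[0,0,0],[0,0,0],[0,0,0],[0,0,0],[0,0,0],[0,0,0]]'

```text
clock: 19.75
position: [0.4656, 0.1044, 0.108]
tool_rot: [-3.141, 0.0, 1.571]
force: [0.1, 0.2, 0.4]
grip_width: 0.0652
finger_force: 0.0
```

Run:
```python
from h import *
s=bot.observe(); print(s['position'],s['force'],s['grip_width'],s['clock'])
g=snap('side','s5.png'); f=snap('top','t5.png')
for q in ('copper_spool_a',):
  for d in bot.find_in('side',q): print(d['position'],d['score'])
cv2.imwrite('pics/c5.png',cv2.resize(g['img'][90:250,150:310,::-1],(600,600),interpolation=2))
```

```text
[0.4656326  0.1044003  0.10797932] [0.10747768 0.21329227 0.40906721] 0.06517940272037219 19.75
[0.5421, -0.0454, 0.0335] 0.91
[0.5325, -0.1337, 0.0282] 0.9
[0.5541, 0.1232, 0.0341] 0.81
```

View pics/c5.png

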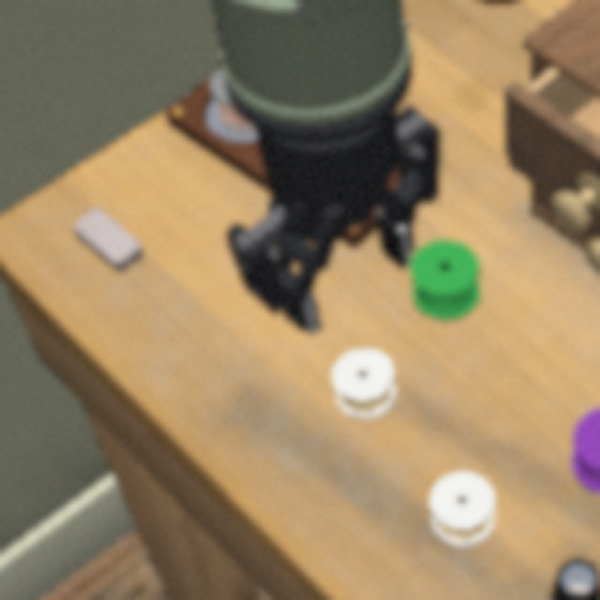

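Call:
apply_moves --claw '[0.065,0.065,0.065,0.065,0.065,0.065,0.065,0.065,0.065,0.03,0.03,0.03,0.03,0.03,0.03,0.03]' --xyz '[[0,0,0.01],[0,0,0.015],[0,0,0.015],[0,0,0.015],[0,0,0.015],[0,0,0.015],[0,0,0.01],[0,0,0.004],[0,0,0],[0,0,0],[0,0,0],[0,0,0],[0,0,0],[0,0,0],[0,0,0],[0,0,0]]' --twist '[[0,0,0],[0,0,0],[0,0,0],[0,0,0],[0,0,0],[0,0,0],[0,0,0],[0,0,0],[0,0,0],[0,0,0],[0,0,0],[0,0,0],[0,0,0],[0,0,0],[0,0,0],[0,0,0]]'

```text
clock: 21.5
position: [0.4661, 0.1048, 0.0099]
tool_rot: [3.141, -0.0, 1.572]
force: [-1.0, 0.3, 7.2]
grip_width: 0.039
finger_force: 19.8
```

Call:
apply_moves --claw '[0.03,0.03,0.03,0.03,0.03,0.03,0.03,0.03,0.03]' --xyz '[[0,0,-0.006],[0,0,-0.012],[0,0,-0.015],[0,0,-0.015],[0,0,-0.015],[0,0,-0.015],[0,0,-0.012],[0,0,0],[0,0,0]]' --twist '[[0,0,0],[0,0,0],[0,0,0],[0,0,0],[0,0,0],[0,0,0],[0,0,0],[0,0,0],[0,0,0]]'

```text
clock: 22.4
position: [0.4658, 0.1048, 0.0994]
tool_rot: [3.141, -0.0, 1.572]
force: [-0.0, 0.7, -1.2]
grip_width: 0.0392
finger_force: 20.5
```

Call:
apply_moves --claw '[0.03,0.03,0.03,0.03,0.03,0.03,0.03,0.03,0.03,0.03,0.03,0.03,0.03,0.03,0.03,0.03,0.03,0.03,0.03]' --xyz '[[-0.015,0,0],[-0.025,0,0],[-0.03,0,0],[-0.03,0,0],[-0.03,0,0],[-0.03,0,0],[-0.03,0,0],[-0.03,0,0],[-0.03,0,0],[-0.03,0,0],[-0.03,0,0],[-0.03,0.012,0],[-0.03,0.015,0],[-0.03,0.015,0],[-0.03,0.015,0],[-0.02,0.015,0],[-0.001,0.015,0],[0,0.005,0],[0,0,0]]' --twist '[[0,0,0],[0,0,0],[0,0,0],[0,0,0],[0,0,0],[0,0,0],[0,0,0],[0,0,0],[0,0,0],[0,0,0],[0,0,0],[0,0,0],[0,0,0],[0,0,0],[0,0,0],[0,0,0],[0,0,0],[0,0,0],[0,0,0]]'

```text
clock: 24.3
position: [0.5581, -0.3454, 0.0983]
tool_rot: [-3.14, -0.001, 1.573]
force: [-0.2, 0.7, -1.3]
grip_width: 0.039
finger_force: 20.5
```

Call:
apply_moves --claw '[0.03,0.03,0.03,0.03,0.03,0.03,0.03,0.03]' --xyz '[[0,0,0.012],[0,0,0.015],[0,0,0.015],[0,0,0.015],[0,0,0.011],[0,0,0.006],[0,0,0.003],[0,0,0]]' --twist '[[0,0,0],[0,0,0],[0,0,0],[0,0,0],[0,0,0],[0,0,0],[0,0,0],[0,0,0]]'

```text
clock: 25.1
position: [0.5582, -0.3463, 0.0221]
tool_rot: [-3.141, 0.0, 1.572]
force: [0.7, -0.5, 0.5]
grip_width: 0.0395
finger_force: 20.5
```

Run:
```python
from h import *
s=bot.observe(); print(s['position'],s['force'],s['grip_width'],s['finger_force'],s['clock'])
f=snap('top','t6.png'); g=snap('side','s6.png')
o=[]
for c in(f,g):
    u,v=proj(c,s['position']).astype(int); a=c['img'][max(v-50,0):v+50,max(0,u-60):u+60,::-1]; o.append(cv2.resize(a,(390,325),interpolation=2))
cv2.imwrite('pics/c6.png',np.hstack(o))
```

```text
[ 0.55815367 -0.34631997  0.02214059] [ 0.71265943 -0.46137642  0.45067065] 0.03946599296258624 20.526862813349 25.1
```

View pics/c6.png

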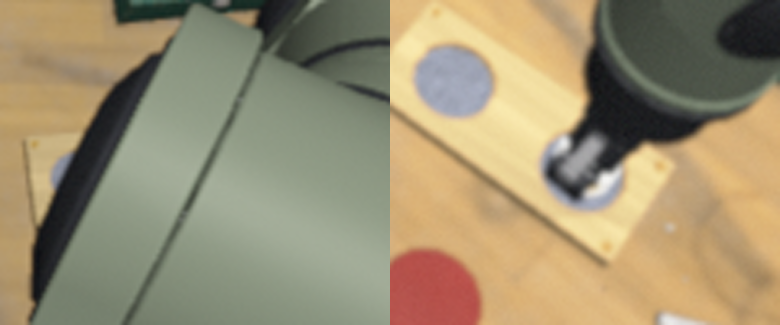

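Call:
apply_moves --claw '[0.03,0.03,0.03,0.055,0.055,0.055,0.055,0.055,0.055,0.055,0.055,0.055,0.055]' --xyz '[[0,0,0.002],[0,0,0.002],[0,0,0],[0,0,0],[0,0,0],[0,0,0],[0,0,-0.005],[0,0,-0.015],[0,0,-0.02],[0,0,-0.02],[0,0,-0.02],[0,0,-0.01],[0,0,0]]' --twist '[[0,0,0],[0,0,0],[0,0,0],[0,0,0],[0,0,0],[0,0,0],[0,0,0],[0,0,0],[0,0,0],[0,0,0],[0,0,0],[0,0,0],[0,0,0]]'

```text
clock: 26.5
position: [0.5589, -0.3467, 0.1103]
tool_rot: [3.139, 0.001, 1.572]
force: [-0.4, -1.1, 0.2]
grip_width: 0.055
finger_force: 0.0
```

Call:
apply_moves --claw '[0.065,0.065,0.065,0.065,0.065,0.065,0.065,0.065,0.065,0.065,0.065,0.065,0.065,0.065]' --xyz '[[0.01,-0.01,0],[0.02,-0.02,0],[0.03,-0.02,0],[0.03,-0.02,0],[0.03,-0.02,0],[0.03,-0.012,0],[0.03,-0.01,0],[0.03,0,0],[0.03,0,0],[0.03,0,0],[0.03,0,0],[0.025,0,0],[0.0115,0,0],[0,0,0]]' --twist '[[0,0,0],[0,0,0],[0,0,0],[0,0,0],[0,0,0],[0,0,0],[0,0,0],[0,0,0],[0,0,0],[0,0,0],[0,0,0],[0,0,0],[0,0,0],[0,0,0]]'

```text
clock: 27.9
position: [0.4457, -0.0087, 0.108]
tool_rot: [-3.141, -0.0, 1.574]
force: [-1.1, -0.8, -0.3]
grip_width: 0.0649
finger_force: 0.0
```

Call:
apply_moves --claw '[0.065,0.065,0.065,0.065,0.065,0.065,0.065,0.065,0.065,0.03,0.03,0.03,0.03,0.03,0.03,0.03]' --xyz '[[-0.001,0,0.01],[0,0,0.015],[0,0,0.015],[0,0,0.015],[0,0,0.015],[0,0,0.015],[0,0,0.01],[0,0,0.004],[0,0,0],[0,0,0],[0,0,0],[0,0,0],[0,0,0],[0,0,0],[0,0,0],[0,0,0]]' --twist '[[0,0,0],[0,0,0],[0,0,0],[0,0,0],[0,0,0],[0,0,0],[0,0,0],[0,0,0],[0,0,0],[0,0,0],[0,0,0],[0,0,0],[0,0,0],[0,0,0],[0,0,0],[0,0,0]]'

```text
clock: 29.5
position: [0.4462, -0.0109, 0.0099]
tool_rot: [3.141, 0.0, 1.572]
force: [-1.5, -1.1, 6.5]
grip_width: 0.0391
finger_force: 19.5
```

Call:
apply_moves --claw '[0.03,0.03,0.03,0.03,0.03,0.03,0.03,0.03,0.03]' --xyz '[[0,0,-0.006],[0,0,-0.012],[0,0,-0.015],[0,0,-0.015],[0,0,-0.015],[0,0,-0.015],[0,0,-0.012],[0,0,0],[0,0,0]]' --twist '[[0,0,0],[0,0,0],[0,0,0],[0,0,0],[0,0,0],[0,0,0],[0,0,0],[0,0,0],[0,0,0]]'

```text
clock: 30.4
position: [0.446, -0.0106, 0.0997]
tool_rot: [3.141, -0.0, 1.572]
force: [-0.0, 0.9, -0.8]
grip_width: 0.0391
finger_force: 20.5
```

Call:
apply_moves --claw '[0.03,0.03,0.03,0.03,0.03,0.03,0.03,0.03,0.03,0.03,0.03,0.03]' --xyz '[[-0.012,0,0],[-0.024,0,0],[-0.03,0,0],[-0.03,0,0],[-0.03,0,0],[-0.03,0.015,0],[-0.03,0.02,0],[-0.03,0.02,0],[-0.015,0.02,0],[-0.005,0.017,0],[0,0.008,0],[0,0,0]]' --twist '[[0,0,0],[0,0,0],[0,0,0],[0,0,0],[0,0,0],[0,0,0],[0,0,0],[0,0,0],[0,0,0],[0,0,0],[0,0,0],[0,0,0]]'

```text
clock: 31.6
position: [0.546, -0.2466, 0.0985]
tool_rot: [-3.141, -0.0, 1.572]
force: [-0.8, -0.1, 0.1]
grip_width: 0.0391
finger_force: 20.5
```

Call:
apply_moves --claw '[0.03,0.03,0.03,0.03,0.03,0.03,0.03,0.03]' --xyz '[[0,0,0.012],[0,0,0.015],[0,0,0.015],[0,0,0.015],[0,0,0.011],[0,0,0.006],[0,0,0.003],[0,0,0]]' --twist '[[0,0,0],[0,0,0],[0,0,0],[0,0,0],[0,0,0],[0,0,0],[0,0,0],[0,0,0]]'

```text
clock: 32.4
position: [0.546, -0.2468, 0.0221]
tool_rot: [-3.141, 0.0, 1.572]
force: [-0.3, 0.3, -0.6]
grip_width: 0.0391
finger_force: 20.5
```

Run:
```python
from h import *
s=bot.observe(); print(s['position'],s['force'],s['grip_width'],s['finger_force'],s['clock'])
f=snap('top','t7.png'); g=snap('side','s7.png')
o=[]
for c in(f,g):
    u,v=proj(c,s['position']).astype(int); a=c['img'][max(v-50,0):v+50,max(0,u-60):u+60,::-1]; o.append(cv2.resize(a,(390,325),interpolation=2))
cv2.imwrite('pics/c7.png',np.hstack(o))
```

```text
[ 0.54604807 -0.2468161   0.02214621] [-0.27917594  0.27890956 -0.57059236] 0.039141097228313056 20.488278902921593 32.4
```

View pics/c7.png

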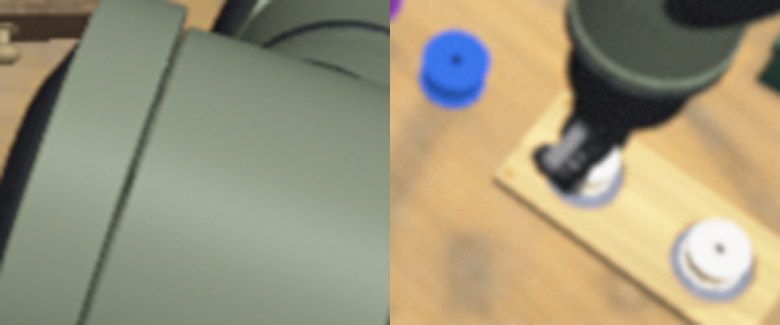

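Brass A is seated in its well. I'll release brass B and retreat to the middle, (about 0.44, 0), for a final look.

Call:
apply_moves --claw '[0.03,0.03,0.03,0.055,0.055,0.055,0.055,0.055,0.055,0.055,0.055,0.055,0.055]' --xyz '[[0,0,0.002],[0,0,0.002],[0,0,0],[0,0,0],[0,0,0],[0,0,0],[0,0,-0.005],[0,0,-0.015],[0,0,-0.02],[0,0,-0.02],[0,0,-0.02],[0,0,-0.01],[0,0,0]]' --twist '[[0,0,0],[0,0,0],[0,0,0],[0,0,0],[0,0,0],[0,0,0],[0,0,0],[0,0,0],[0,0,0],[0,0,0],[0,0,0],[0,0,0],[0,0,0]]'

```text
clock: 33.8
position: [0.5469, -0.247, 0.1102]
tool_rot: [3.139, 0.001, 1.572]
force: [-1.0, 0.3, -0.7]
grip_width: 0.055
finger_force: 0.0
```

Call:
apply_moves --claw '[0.055,0.055,0.055,0.055,0.055,0.055,0.055,0.055,0.055,0.055,0.055,0.055,0.055,0.055]' --xyz '[[0.01,-0.01,-0.01],[0.02,-0.02,-0.01],[0.03,-0.02,-0.01],[0.03,-0.02,-0.01],[0.03,-0.02,-0.01],[0.03,-0.01,-0.01],[0.03,0,-0.01],[0.03,0,0],[0.03,0,0],[0.02,0,0],[0.01,0,0],[0,0,0],[0,0,0],[0,0,0]]' --twist '[[0,0,0],[0,0,0],[0,0,0],[0,0,0],[0,0,0],[0,0,0],[0,0,0],[0,0,0],[0,0,0],[0,0,0],[0,0,0],[0,0,0],[0,0,0],[0,0,0]]'

```text
clock: 35.2
position: [0.4458, 0.022, 0.1782]
tool_rot: [-3.141, 0.0, 1.57]
force: [-0.1, -0.2, -0.2]
grip_width: 0.055
finger_force: 0.0
```

Run:
```python
from h import *
s=bot.observe(); print(s['position'],s['force'],s['clock'])
f=snap('top','t8.png'); g=snap('side','s8.png')
W=[(.565,.356,.038),(.577,.257,.038),(.546,-.2465,.032),(.5575,-.3465,.032)]
rows=[]
for c in (f,g):
    r=[]
    for w in W:
        im=c['img'][:,:,::-1]; u,v=proj(c,w).round().astype(int)
        a=cv2.resize(im[v-20:v+20,u-20:u+20],(195,195),interpolation=2); cv2.drawMarker(a,(100,100),(0,0,255),0,10); r.append(a)
    rows.append(np.hstack(r))
cv2.imwrite('pics/c8.png',np.vstack(rows))
for q in ('copper_spool_a','brass_spool_a','flat_tin','loupe','eraser_block'):
  for cam in('top','side'):
    for d in bot.find_in(cam,q): print(cam,q,d['position'],d['score'])
for w in W[2:]: print(blob(f,w,.032,.024,'white'),blob(g,w,.032,.024,'white')[2])
```

```text
[0.44578628 0.02199803 0.17819733] [-0.1244762  -0.15904557 -0.2396712 ] 35.2
top copper_spool_a [0.572, 0.2547, 0.0407] 0.85
top copper_spool_a [0.5665, 0.3535, 0.0353] 0.8
top copper_spool_a [0.5326, -0.1336, 0.0268] 0.62
side copper_spool_a [0.5342, -0.1338, 0.0284] 0.91
side copper_spool_a [0.5433, -0.0462, 0.0318] 0.72
side copper_spool_a [0.5619, 0.3511, 0.0386] 0.7
side copper_spool_a [0.5442, 0.1226, 0.0202] 0.48
top brass_spool_a [0.5592, -0.3405, 0.0318] 0.61
top brass_spool_a [0.5425, -0.241, 0.0294] 0.52
side brass_spool_a [0.5532, -0.345, 0.0346] 0.87
side brass_spool_a [0.5408, -0.2454, 0.0355] 0.69
top flat_tin [0.4127, -0.3259, 0.0248] 0.67
side flat_tin [0.411, -0.334, 0.0182] 0.86
top loupe [0.4559, -0.0963, 0.0256] 0.62
side loupe [0.4568, -0.101, 0.0254] 0.63
top eraser_block [0.4167, 0.329, 0.0158] 0.61
side eraser_block [0.4118, 0.3216, 0.0153] 0.69
(array([359.7, 203.6]), array([352, 196,  17,  17], dtype=int32), array([ 0.545 , -0.2426])) [ 0.5379 -0.2484]
(array([394.5, 200.5]), array([386, 193,  18,  16], dtype=int32), array([ 0.5567, -0.3415])) [ 0.5488 -0.3463]
```

View pics/c8.png

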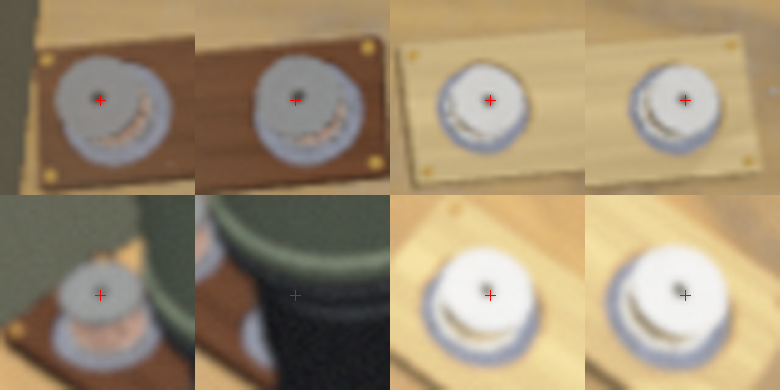

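View pics/s8.png

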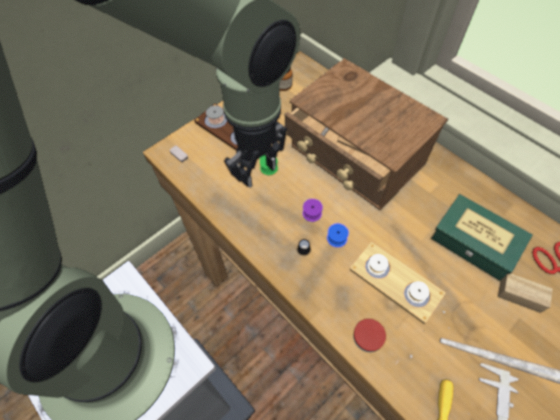

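All four spools are centred: each hub falls on its predicted point at seated height, within about 1 px. The bystanders haven't moved and the arm touches nothing, so I'm handing the job in.

```bash
python3 -c "
from workcell import bot
print(bot.job_done())"
```

```text
the job is handed in; nothing more can be done
None
```

All four spools are in their wells, copper in the dark rack and brass in the pale rack; the last pictures showed them centred and the bystanders unmoved, and I handed the job in at about 36 s (no verdict was returned).

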